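# Feel which portion tub is full and set it on the dispatch tray

### The job

Two closed tubs look the same, but one is packed full and the other is almost empty: raise the knob end of one about a centimetre off the table, its other end staying down, and feel how heavy it is. Once you know which tub is the full one, set it down flat inside the shallow steel tray without tipping it over (the middle handles are for carrying), let go, and leave the light tub standing where it was.

Things in the scene. Friction and masses are not known exactly. Their poses are not given: they have to be found in the camera images.
- tub_a: closed grey plastic tub, pale lid, 180 (x) x 110 (y) x 80 mm high, loose. Origin: centre of underside, z up. On the lid: mid-way a black bar handle, 56 long (x), 14 wide, 98 to 118 mm above the underside, over the centre of mass; at the end facing the robot (-x) a black ball knob, diameter 24, on a stem, centre at x = -75, height 106 mm. Lifted by the knob, it pivots on its far edge
- tub_b: second tub, the same in shape, sizes, handle, knob, axes and origin as tub_a. One of the two, either by chance, is full: 0.75 to 0.95 kg in all, some 3.5 to 5 N to raise its knob end; the other is almost empty: 0.18 to 0.25 kg, 1 to 1.5 N. The ball knob turns easily between fingertips; raising it 11 mm tilts the tub about 4 degrees
- tray: shallow stainless steel tray, fixed to the table, 260 (its x) x 180 (its y), rim 18 high, walls and floor 4 thick (inside 252 x 172), open on top (sizes in mm). Origin: centre of its underside, on the table; z up. A tub fits in lying along the tray's length, either way round.
Mind the look-alikes: they are no part of the job. What is shaped like the tub_b but orange is not meant. Leave any orange look-alike of the tub_a alone.

How it is judged (in metres and radians):
On the way:
1. one end of a tub is raised by 1.5 to 17 degrees for 0.2 s, its other end down, within 50 mm of its start (((angle between tub_a's own z axis and vertical between 0.025 and 0.3 rad and height (world z) of tub_a below 0.03 m and distance of tub_a from where it was at the start of the episode below 0.05 m) or (angle between tub_b's own z axis and vertical between 0.025 and 0.3 rad and height (world z) of tub_b below 0.03 m and distance of tub_b from where it was at the start of the episode below 0.05 m))), for 0.2 s.
At the end, for the whole second after the job is handed in: the full tub stands flat (within 3 degrees) on the tray floor with its whole weight (over 5 N), its centre within 70 mm of the tray's, at rest; the light tub stands flat and at rest within 60 mm of its start (((contact force between tub_a and tray above 5 N and horizontal distance between tub_a and tray below 0.07 m and height (world z) of tub_a below 0.014 m and angle between each of tub_a, tub_b's own z axis and vertical below 0.06 rad and linear speed of each of tub_a, tub_b below 0.03 m/s and distance of tub_b from where it was at the start of the episode below 0.06 m) or (contact force between tub_b and tray above 5 N and horizontal distance between tub_b and tray below 0.07 m and height (world z) of tub_b below 0.014 m and angle between each of tub_b, tub_a's own z axis and vertical below 0.06 rad and linear speed of each of tub_b, tub_a below 0.03 m/s and distance of tub_a from where it was at the start of the episode below 0.06 m))); the robot touches nothing.
It fails at once if a tub is tipped by more than 35 degrees (angle between any of tub_a, tub_b's own z axis and vertical above 0.61 rad).
It also fails if it takes over 61 s, if anything falls off the work surface, if the arm or the gripper's body presses on something with over 40 N, if the wrist force passes 120 N, or if a joint passes its speed limit or range.

### The arm

A 6-joint arm with a two-finger parallel gripper is mounted at the origin on the work surface. World frame = base frame: x ahead of the robot, y to its left, z up, the work surface at z = 0. Lengths are in m, angles in degrees, forces in N, time in s.
With the tool pointing down it reaches from about 0.25 to 0.725 m from the base axis. Payload 9.7 kg.
Tool frame: the origin (TCP) lies midway between the tips of the shut fingers; the grasp point (between the pads) lies bot.hold_point_z behind it (bot.hold_point_z is the distance from the TCP to the grasp point, in m); z points along the fingers, y is the line along which they close (so a half turn about z gives the same grasp; the last joint's range is limited). The gripper opens to 85 mm and grips with 20 to 120 N. Pads are 22 mm wide; open, the fingers measure 114 mm over their backs; the gripper's body (76 mm by 85 mm) begins 54 mm behind the grasp point. The pads swing forward as they close: fully open they stand 13 mm farther back than shut.
Start: joints at [75.115, 4.979, 10.078, 95.1, 0, 90], TCP at [0.141, 0.532, 0.231] pointing down, gripper open.
Joint ranges: [-179.16, 179.16], [-48.56, 103.87], [-65.8, 70.77], [-126.05, 130.52], [-82.76, 87.17], [-180, 180]. Speed limits (degrees/s): [127.2, 127.2, 147.25, 180, 180, 180].

### API

Orientations are given as [roll, pitch, yaw] about the fixed x, y, z axes, in that order (R = Rz(yaw) Ry(pitch) Rx(roll)).
In Python, from workcell import bot, camera, camera_model, ticket gives the robot as it stands.
- The arm moves only by the tool send_rows, never from a script. Its argument "targets" is text: rows parted by semicolons, each of 5 numbers parted by spaces: the shift along the tool's x, y, z in mm, then the turn about the tool's z in degrees, then the closure in counts, from 0 (fully open) to 255 (shut). A call has 1 to 20 rows; each row is the pose to reach, as a shift and turn from the pose commanded when the call began, along the tool's axes at that moment; what a row does not reach only later rows make up. A row lasts 1/8 s, in which the tool goes at most 62.5 mm and 10.7 degrees, less where a joint would pass 70% of its speed; a pose out of reach is approached as far as the arm can. A call with a gripper value outside its range is refused whole. The fingers move at their own pace and stop on an object; "newtons" is the grip in N (left out, the last holds). Time passes only in rows, so rows that repeat a pose let the fingers close. It gives the time, the measured TCP pose, the force, the opening and the grip force at its end, in the units of the state.
- bot.get_obs(): the state, without advancing time (a new reading comes with each control period).
- camera(name): name is "scene" or "side" or "wrist"; returns the picture (400x640x3 uint8, blue, green, red); there is no depth.
- camera_model(name): a dict with "K" (3x3 intrinsics, pixels), "pose" (4x4, takes a point from camera to world coordinates); the wrist camera has in their place "T_tool_cam" (4x4, takes a point from camera to tool coordinates, whose origin is the TCP and whose axes are the flange's). Camera axes: x right, y down, z forward; pixel columns grow to the right and rows downward; lengths in m; the calibration is good to about 2 mm. A picture is of the moment at which its call begins: read the wrist's pose just before it. camera_model takes no time and is no camera call.
- ticket.job_done(): hands the job in; it is judged then, once.
The state is a dict: "time": time; "q": joint angles; "qd": joint speeds; "joint_efforts": joint torques, N m; "ee_pos": TCP position; "tcp_rot": TCP orientation; "wrist_force": force on the tool from outside, world axes, zero at the start; "torque": the same for the moment, N m; "opening": finger opening in m; "grasp_force": force on a finger pad.
Only numpy, scipy, OpenCV 4.12 (cv2) and the standard library are available. Lean on these libraries where they do the work, as an engineer would, in place of code of your own. Each camera call takes 0.05 s, during which the arm holds its last target. There are 200 camera calls.

## Working session

There is one attempt and no reset: what is moved stays moved. The work goes in short steps, Python scripts to look and compute and a tool call to move; the robot and the scene stay as the last step left them, time stands still between calls to the robot, and variables do not carry over. Pictures are saved under pics/ and viewed, at most 10 in all, crops included, and the job is handed in when it is done.

Besides the shell and the picture viewer there is one more tool, called in YAML: its name, and indented under it one key for each argument. send_rows: Moves the arm, as the interface text tells. Its arguments: {"type":"object","properties":{"targets":{"type":"string"},"newtons":{"type":"number"}},"required":["targets"]}

```bash
mkdir -p pics
python3 - <<'E'
from workcell import bot,camera,camera_model
import cv2,numpy as np
o=bot.get_obs();print({k:np.round(v,3) for k,v in o.items()},bot.hold_point_z)
for n in("scene","side"):
    cv2.imwrite(f"pics/{n}0.png",camera(n));m=camera_model(n);print(np.round(m["K"],1),np.round(m["pose"],3))
print(np.round(camera_model("wrist")["T_tool_cam"],4))
E
```

```text
{'time': np.float64(0.0), 'q': array([ 7.5113e+01,  5.0090e+00,  1.0034e+01,  9.5099e+01, -2.0000e-03,
        9.0001e+01]), 'qd': array([-0.01 , -0.065, -0.119,  0.024,  0.019, -0.04 ]), 'joint_efforts': array([ 2.0000e-03, -5.2039e+01,  4.6480e+01,  1.6000e-02,  0.0000e+00,
        0.0000e+00]), 'ee_pos': array([0.141, 0.531, 0.231]), 'tcp_rot': array([-1.79925e+02,  2.00000e-03,  1.65112e+02]), 'wrist_force': array([-0.757, -0.355,  0.043]), 'torque': array([-0.007, -0.008, -0.004]), 'grasp_force': np.float64(0.0), 'opening': np.float64(0.085)} 0.0187
[[521.    0.  319. ]
 [  0.  521.  202.5]
 [  0.    0.    1. ]] [[ 0.719  0.518 -0.463  1.081]
 [ 0.695 -0.519  0.498 -0.645]
 [ 0.017 -0.68  -0.733  1.088]
 [ 0.     0.     0.     1.   ]]
[[405.6   0.  327.6]
 [  0.  405.6 189.3]
 [  0.    0.    1. ]] [[ 0.934 -0.185  0.306  0.102]
 [-0.358 -0.476  0.804 -0.771]
 [-0.003 -0.86  -0.51   0.603]
 [ 0.     0.     0.     1.   ]]
[[-2.000e-04 -9.580e-01 -2.866e-01  7.280e-02]
 [ 1.000e+00 -2.000e-04  3.000e-04 -5.000e-04]
 [-3.000e-04 -2.866e-01  9.580e-01 -1.426e-01]
 [ 0.000e+00  0.000e+00  0.000e+00  1.000e+00]]
```

View pics/scene0.png

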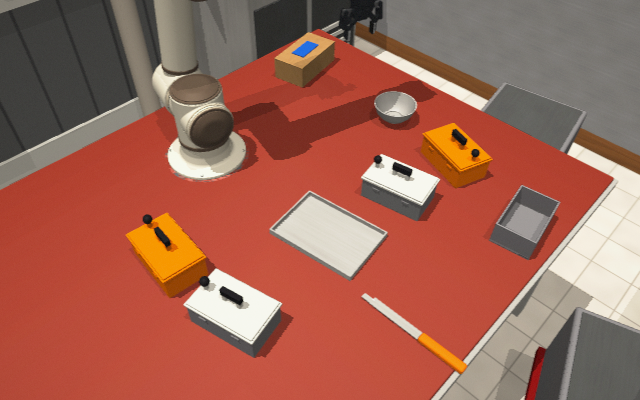

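View pics/side0.png

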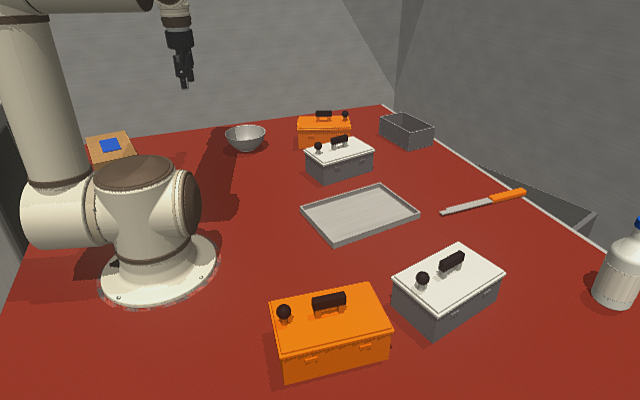

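The scene view shows two white-lidded grey tubs: near one at scene (233,310) / side (448,290), far one at (400,185) / (338,158). Could be mistaken for them: orange look-alikes at scene (168,250) and (457,152), the grey open box at (525,220), and for the tray only that box. I choose the two pale-lidded tubs; the tray is at scene (330,233) / side (360,213).

```bash
cat > h.py <<'E'
from workcell import bot,camera,camera_model
import cv2,numpy as np
from scipy.spatial.transform import Rotation as R
def ray(m,uv,P=None):
    P=m["pose"] if P is None else P
    d=P[:3,:3]@np.linalg.solve(m["K"],[uv[0],uv[1],1]);return P[:3,3],d/np.linalg.norm(d)
def plane(m,uv,z,P=None):
    c,d=ray(m,uv,P);return c+d*(z-c[2])/d[2]
def tri(rs):
    A=sum(np.eye(3)-np.outer(d,d) for c,d in rs);b=sum((np.eye(3)-np.outer(d,d))@c for c,d in rs)
    p=np.linalg.solve(A,b);return p,max(np.linalg.norm(np.cross(p-c,d)) for c,d in rs)
def blobs(mask,roi,amin=40):
    x0,y0,x1,y1=roi;m=np.zeros_like(mask);m[y0:y1,x0:x1]=mask[y0:y1,x0:x1]
    n,l,s,c=cv2.connectedComponentsWithStats(m)
    return sorted([(int(s[i,4]),c[i],(l==i).astype(np.uint8)) for i in range(1,n) if s[i,4]>=amin],key=lambda t:-t[0])
def wpose():
    o=bot.get_obs();T=np.eye(4);T[:3,:3]=R.from_euler("xyz",o["tcp_rot"],degrees=True).as_matrix();T[:3,3]=o["ee_pos"]
    return T
E
python3 - <<'E'
from h import *
rois={"near":{"scene":(185,268,285,325),"side":(390,240,508,300)},"far":{"scene":(362,150,440,195),"side":(303,132,376,162)}}
im={n:cv2.imread(f"pics/{n}0.png") for n in("scene","side")};M={n:camera_model(n) for n in im}
for k,v in rois.items():
    pts={}
    for n in im:
        hsv=cv2.cvtColor(im[n],cv2.COLOR_BGR2HSV)
        d=((hsv[...,2]<60)).astype(np.uint8)
        b=blobs(d,v[n],20);print(k,n,[(a,c.round(1)) for a,c,_ in b[:4]])
        w=((hsv[...,2]>170)&(hsv[...,1]<40)).astype(np.uint8)
        x0,y0,x1,y1=v[n]
        bw=blobs(w,(x0-5,y0-5,x1+5,y1+30),200)[0]
        c=cv2.convexHull(cv2.findContours(bw[2],0,1)[0][0])
        q=np.array([plane(M[n],p,.08)[:2] for p in c[:,0].astype(float)]).astype(np.float32)
        print(' lid',bw[0],cv2.minAreaRect(q*1000))
hs={"scene":(265,188,390,280),"side":(295,178,425,248)}
for n in im:
    hsv=cv2.cvtColor(im[n],cv2.COLOR_BGR2HSV)
    t=(hsv[...,1]<90).astype(np.uint8);b=blobs(t,hs[n],500)[0]
    c=cv2.convexHull(cv2.findContours(b[2],0,1)[0][0])
    q=np.array([plane(M[n],p,.012)[:2] for p in c[:,0].astype(float)]).astype(np.float32)
    print('tray',b[0],cv2.minAreaRect(q*1000))
E
```

```text
near scene [(196, array([230.9, 295.4])), (75, array([203.9, 281. ]))]
 lid 3451 ((521.1195068359375, -318.86993408203125), (186.58004760742188, 116.84758758544922), 13.586729049682617)
near side [(288, array([451.2, 260.7])), (116, array([422.2, 278. ]))]
 lid 3562 ((514.841552734375, -322.38616943359375), (186.87648010253906, 117.8183822631836), 13.54640007019043)
far scene [(141, array([401.8, 169. ])), (42, array([377.3, 159.2]))]
 lid 1691 ((538.7706298828125, 264.4686584472656), (185.9183349609375, 118.52497863769531), 11.167318344116211)
far side [(107, array([339. , 139.1])), (43, array([317.8, 145.4]))]
 lid 798 ((532.0533447265625, 258.9548034667969), (187.5618896484375, 120.10027313232422), 10.923067092895508)
tray 5536 ((491.957275390625, 24.688629150390625), (267.1485595703125, 191.85446166992188), 8.261945724487305)
tray 4536 ((493.98138427734375, 24.43273162841797), (274.4146728515625, 201.1024932861328), 8.268464088439941)
```

Run:
```python
from h import *
M={n:camera_model(n) for n in("scene","side")}
for k,a,b in (("near handle",(230.9,295.4),(451.2,260.7)),("near knob",(203.9,281),(422.2,278)),("far handle",(401.8,169),(339,139.1)),("far knob",(377.3,159.2),(317.8,145.4))):
    p,e=tri([ray(M["scene"],a),ray(M["side"],b)]);print(k,p.round(4),e.round(4))
cs=cv2.imread("pics/scene0.png")
a=cv2.resize(cs[262:360,175:290],(400,340));b=cv2.resize(cs[145:225,350:450],(400,340))
cv2.imwrite("pics/crop.png",np.hstack([a,b]))
```

```text
near handle [ 0.5181 -0.3165  0.1088] 0.0003
near knob [ 0.445  -0.3345  0.107 ] 0.0
far handle [0.5359 0.2687 0.1094] 0.0001
far knob [0.4623 0.2529 0.1079] 0.0001
```

View pics/crop.png

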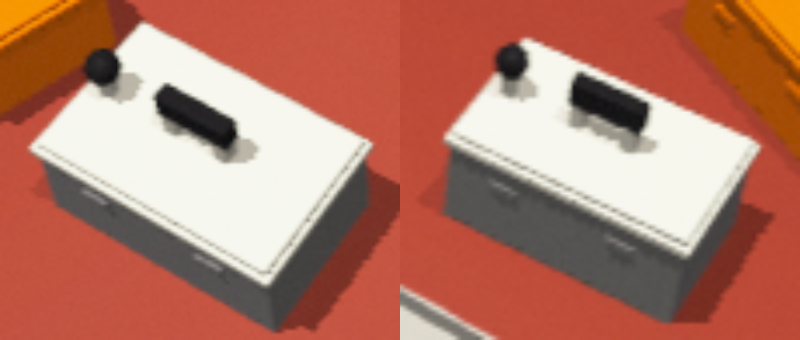

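The crop shows both chosen tubs: grey with pale lids, the ball knob at the robot end and the bar handle in the middle. I test the far one first (knob at 0.462, 0.253, 0.107).

send_rows:
  targets: "-382 -187 40 154 0;-382 -187 40 154 0;-382 -187 40 154 0;-382 -187 40 154 0;-382 -187 40 154 0;-382 -187 40 154 0;-382 -187 40 154 0;-382 -187 40 154 0;-382 -187 40 154 0;-382 -187 40 154 0;-382 -187 40 154 0;-382 -187 40 154 0;-382 -187 40 154 0;-382 -187 40 154 0;-382 -187 40 154 0;-382 -187 40 154 0;-382 -187 40 154 0"
  newtons: 25

```text
time: 2.22
ee_pos: [0.4899, 0.1614, 0.1912]
tcp_rot: [-177.1, 0.1, 16.7]
wrist_force: [-0.0, -0.6, -0.4]
opening: 0.0852
grasp_force: 0.0
```

send_rows:
  targets: "0 0 0 0 0;0 0 0 0 0;0 0 0 0 0"

```text
time: 2.6
ee_pos: [0.4898, 0.162, 0.1913]
tcp_rot: [-177.1, 0.1, 16.8]
wrist_force: [-0.1, -0.8, -0.7]
opening: 0.0851
grasp_force: 0.0
```

Run:
```python
from h import *
o=bot.get_obs()
for k in("time","q","ee_pos","tcp_rot","wrist_force","torque","joint_efforts"):print(k,np.round(o[k],3))
```

```text
time 2.6
q [ 16.706  -0.24    0.21   90.591   2.893 179.944]
ee_pos [0.49  0.162 0.191]
tcp_rot [-1.77107e+02  1.38000e-01  1.67620e+01]
wrist_force [-0.066 -0.828 -0.728]
torque [-0.008  0.014  0.059]
joint_efforts [-9.0000e-03 -4.6662e+01  4.6906e+01  2.9000e-02  1.6300e-01  0.0000e+00]
```

send_rows:
  targets: "0 0 0 -90 0;0 0 0 -90 0;0 0 0 -90 0;0 0 0 -90 0;0 0 0 -90 0;0 0 0 -90 0;0 0 0 -90 0;0 0 0 -90 0;0 0 0 -90 0;0 0 0 -90 0"

```text
time: 3.85
ee_pos: [0.4899, 0.1618, 0.1913]
tcp_rot: [-179.9, -2.9, 106.7]
wrist_force: [-0.0, -0.0, -0.7]
opening: 0.0852
grasp_force: 0.0
```

```bash
cat >> h.py <<'E'
def delta(p,yaw):
    T=wpose();d=T[:3,:3].T@(np.array(p)-T[:3,3])*1000
    x=T[:3,0];y0=np.degrees(np.arctan2(x[1],x[0]))
    return d.round(1),round(-((yaw-y0+180)%360-180),1)
E
python3 - <<'E'
from h import *
print(delta((.462,.253,.19),191),delta((.462,.253,.088),191))
E
```

```text
(array([95.2, -0.5,  6.1]), np.float64(-84.3)) (array([ 90.1,  -0.2, 108. ]), np.float64(-84.3))
```

send_rows:
  targets: "95 0 6 -84 0;95 0 6 -84 0;95 0 6 -84 0;95 0 6 -84 0;95 0 6 -84 0;95 0 6 -84 0;95 0 6 -84 0;95 0 6 -84 0;95 0 6 -84 0;95 0 6 -84 0"

```text
time: 5.1
ee_pos: [0.4625, 0.2528, 0.1901]
tcp_rot: [177.1, -0.4, -169.5]
wrist_force: [0.6, 0.6, 0.8]
opening: 0.0854
grasp_force: 0.0
```

Run:
```python
from h import *
m=camera_model("wrist");T=wpose();im=camera("wrist");cv2.imwrite("pics/w1.png",im)
P=T@m["T_tool_cam"]
hsv=cv2.cvtColor(im,cv2.COLOR_BGR2HSV);d=(hsv[...,2]<60).astype(np.uint8)
for a,c,_ in blobs(d,(0,0,640,400),150):print(a,c.round(1),plane(m,c,.107,P).round(4))
print(delta((.462,.253,.088),191),wpose()[:3,2].round(3),bot.get_obs()["q"].round(1))
```

```text
40988 [326.4 356.6] [0.601  0.2855 0.107 ]
(array([ -0.3,  -4.7, 102. ]), np.float64(-0.5)) [-0.017  0.048 -0.999] [27.1  0.7  1.1 89.9  2.9 16.6]
```

View pics/w1.png

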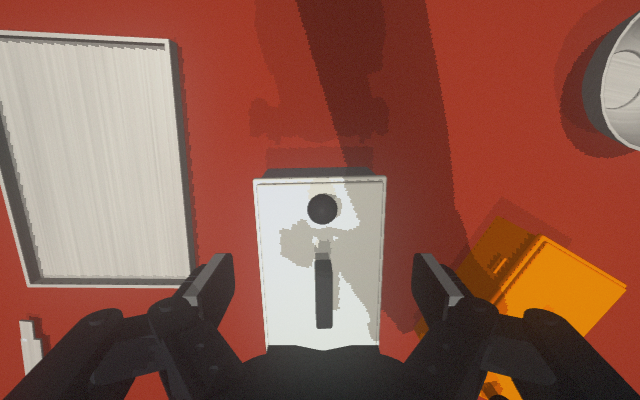

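The wrist view shows the far tub with its knob at (322,209), handle at about (323,295), the tray at left and the orange look-alike at right, whose lid corner is near (543,240).

Run:
```python
from h import *
m=camera_model("wrist");P=wpose()@m["T_tool_cam"]
print(plane(m,(322,209),.106,P).round(4),plane(m,(323,297),.118,P).round(4),plane(m,(543,237),.08,P).round(4),plane(m,(480,300),.08,P).round(4))
```

```text
[0.4624 0.2559 0.106 ] [0.5327 0.2692 0.118 ] [0.4628 0.4688 0.08  ] [0.5374 0.4308 0.08  ]
```

send_rows:
  targets: "0 -1 40 0 0;0 -2 80 0 0;0 -3 102 0 0;0 -3 102 0 0;0 -3 102 0 0;0 -3 102 0 255;0 -3 102 0 255;0 -3 102 0 255;0 -3 102 0 255;0 -3 102 0 255;0 -3 102 0 255;0 -3 102 0 255"
  newtons: 25

```text
time: 6.65
ee_pos: [0.4615, 0.2547, 0.0885]
tcp_rot: [177.1, -0.4, -169.3]
wrist_force: [-2.6, -0.2, 5.0]
opening: 0.022
grasp_force: 24.4
```

send_rows:
  targets: "-1 0 -3 0 255;-3 0 -6 0 255;-5 0 -9 0 255;-7 0 -12 0 255;-7 0 -12 0 255;-7 0 -12 0 255;-7 0 -12 0 255;-7 0 -12 0 255"

```text
time: 7.65
ee_pos: [0.4684, 0.2553, 0.0999]
tcp_rot: [177.1, -0.4, -169.3]
wrist_force: [0.8, -0.2, -1.7]
opening: 0.022
grasp_force: 24.5
```

Run:
```python
from h import *
f=[];t=[]
for i in range(6):
    o=bot.get_obs();f.append(o["wrist_force"]);t.append(o["torque"]);im=camera("side")
print(np.round(f,2),np.mean(t,0).round(3),o["ee_pos"].round(4),o["opening"])
cv2.imwrite("pics/s2.png",im[100:220,250:430].repeat(3,0).repeat(3,1))
```

```text
[[ 0.83 -0.18 -1.72]
 [ 0.11 -0.68 -2.06]
 [ 0.3  -0.18 -2.12]
 [-0.16  0.49 -1.67]
 [ 0.75 -0.25 -2.34]
 [ 0.87  0.08 -1.15]] [-0.089 -0.005 -0.008] [0.4685 0.2553 0.1   ] 0.022287126259643488
```

View pics/s2.png

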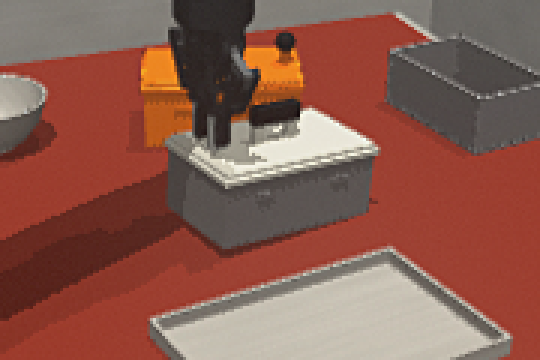

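The side crop shows the gripper holding the far tub's knob end with a shadow line opening below that end. I raise it a little more to confirm the force is constant weight.

send_rows:
  targets: "-2 0 -3 0 255;-4 0 -6 0 255;-4 0 -6 0 255;-4 0 -6 0 255;-4 0 -6 0 255"

```text
time: 8.57
ee_pos: [0.4724, 0.2557, 0.1059]
tcp_rot: [177.1, -0.5, -169.3]
wrist_force: [-0.4, 0.4, -2.0]
opening: 0.0218
grasp_force: 24.6
```

Run:
```python
from h import *
f=[]
for i in range(8):
    o=bot.get_obs();f.append(o["wrist_force"]);im=camera("scene")
print(np.mean(f,0).round(2),o["ee_pos"].round(4),o["opening"])
hsv=cv2.cvtColor(im,cv2.COLOR_BGR2HSV);m=camera_model("scene")
cv2.imwrite("pics/sc2.png",im)
for src in (cv2.imread("pics/scene0.png"),im):
    hsv=cv2.cvtColor(src,cv2.COLOR_BGR2HSV);g=((hsv[...,1]<90)).astype(np.uint8)
    b=blobs(g,(345,150,445,222),300)[0];ys,xs=np.nonzero(b[2]);
    for f2 in (xs,-xs,ys,-ys,xs+ys,ys-xs):
        i=f2.argmax();print((int(xs[i]),int(ys[i])),end=' ')
    print()
```

```text
[-0.18  0.3  -1.86] [0.4725 0.2558 0.106 ] 0.021872864698157288
(439, 179) (361, 176) (415, 220) (380, 154) (417, 220) (361, 195) 
(441, 180) (361, 191) (415, 220) (369, 150) (417, 220) (361, 191)
```

Force stays at about 1.9 N with the knob end clearly up and far edge down, so the far tub is the light one; the near tub is full. I set this one down and let go.

send_rows:
  targets: "3 0 4 0 255;5 0 8 0 255;8 0 12 0 255;11 0 16 0 255;11 0 17 0 255;11 0 17 0 255;11 0 17 0 0;11 0 17 0 0;11 0 17 0 0;11 0 17 0 0;11 0 -5 0 0;11 0 -40 0 0;11 0 -90 0 0;11 0 -110 0 0;11 0 -110 0 0"

```text
time: 10.85
ee_pos: [0.4642, 0.2487, 0.2174]
tcp_rot: [177.1, -0.3, -169.3]
wrist_force: [-0.4, -0.5, -1.1]
opening: 0.0852
grasp_force: 0.0
```

Run:
```python
from h import *
# near handle centre .518,-.317, yaw 13.7
print(wpose()[:3,3].round(3),bot.get_obs()["opening"],delta((.519,-.3175,.22),193.7),delta((.519,-.3175,.092),193.7))
```

```text
[0.464 0.249 0.217] 0.0852073091850281 (array([  51.4, -565.7,  -31.1]), np.float64(-3.0)) (array([  50.7, -572.2,   96.8]), np.float64(-3.0))
```

send_rows:
  targets: "51 -566 -31 -3 0;51 -566 -31 -3 0;51 -566 -31 -3 0;51 -566 -31 -3 0;51 -566 -31 -3 0;51 -566 -31 -3 0;51 -566 -31 -3 0;51 -566 -31 -3 0;51 -566 -31 -3 0;51 -566 -31 -3 0;51 -566 -31 -3 0;51 -566 -31 -3 0;51 -566 -31 -3 0;51 -566 -31 -3 0;51 -566 -31 -3 0"

```text
time: 12.72
ee_pos: [0.5189, -0.3175, 0.2193]
tcp_rot: [177.1, -0.3, -166.3]
wrist_force: [-0.3, 0.2, 0.1]
opening: 0.0854
grasp_force: 0.0
```

Run:
```python
from h import *
m=camera_model("wrist");T=wpose();im=camera("wrist");cv2.imwrite("pics/w2.png",im)
hsv=cv2.cvtColor(im,cv2.COLOR_BGR2HSV);d=(hsv[...,2]<60).astype(np.uint8)
P=T@m["T_tool_cam"]
for a,c,_ in blobs(d,(260,100,400,330),100):print(a,c.round(1),plane(m,c,.112,P).round(4))
print(T.round(3),bot.get_obs()["q"].round(1),delta((.519,-.3175,.092),193.7))
```

```text
[[-0.971 -0.237 -0.017  0.519]
 [-0.238  0.97   0.047 -0.318]
 [ 0.005  0.05  -0.999  0.219]
 [ 0.     0.     0.     1.   ]] [-32.3  15.4  20.7  97.5   1.8 -46.1] (array([ -0.8,  -6.2, 127.1]), np.float64(0.0))
```

View pics/w2.png

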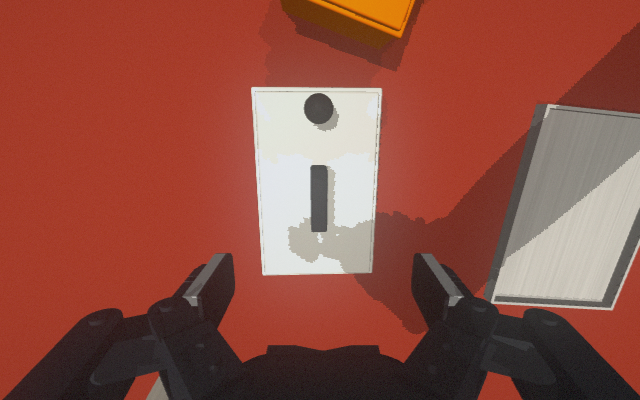

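Run:
```python
from h import *
m=camera_model("wrist");P=wpose()@m["T_tool_cam"]
p=plane(m,(319,198),.118,P);k=plane(m,(319,108),.106,P);print(p.round(4),k.round(4))
q=(p[:2]+[.5185,-.317])/2;print(delta((*q,.086),193.7))
```

```text
[ 0.5151 -0.3171  0.118 ] [ 0.4447 -0.3335  0.106 ]
(array([  1.2,  -5.5, 133.1]), np.float64(0.0))
```

The wrist view shows the near tub square to the gripper, handle centre at (319,198), knob at (319,108). I descend on the handle and grip.

send_rows:
  targets: "0 -2 50 0 0;1 -4 95 0 0;1 -5 120 0 0;1 -6 133 0 0;1 -6 133 0 0;1 -6 133 0 0;1 -6 133 0 255;1 -6 133 0 255;1 -6 133 0 255;1 -6 133 0 255;1 -6 133 0 255;1 -6 133 0 255;1 -6 133 0 255;1 -6 133 0 255"
  newtons: 70

```text
time: 14.52
ee_pos: [0.5171, -0.3178, 0.0865]
tcp_rot: [177.2, -0.3, -166.3]
wrist_force: [-2.1, 1.6, 5.8]
opening: 0.013
grasp_force: 68.2
```

send_rows:
  targets: "0 0 -5 0 255;0 1 -12 0 255;0 1 -20 0 255;0 2 -35 0 255;0 3 -50 0 255;0 4 -65 0 255;0 4 -80 0 255;0 4 -80 0 255;0 4 -80 0 255"

```text
time: 15.65
ee_pos: [0.5173, -0.3176, 0.1655]
tcp_rot: [177.1, -0.3, -166.3]
wrist_force: [-0.7, -0.5, -9.2]
opening: 0.0132
grasp_force: 68.4
```

Run:
```python
from h import *
f=[]
for i in range(3):
    o=bot.get_obs();f.append(o["wrist_force"]);im=camera("side")
print(np.mean(f,0).round(2),o["torque"].round(2),o["ee_pos"].round(4),o["opening"])
cv2.imwrite("pics/s3.png",im)
for z in(.17,.1):print(delta((.493,.0245,z),188.3))
```

```text
[-0.27  0.16 -8.94] [-0.11 -0.1   0.02] [ 0.5172 -0.3174  0.1651] 0.013153939983858005
(array([-57.5, 337.7,  12.2]), np.float64(5.4))
(array([-58. , 334.2,  82.1]), np.float64(5.4))
```

View pics/s3.png

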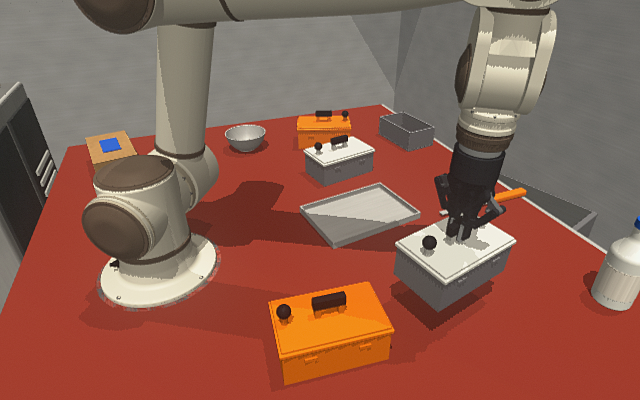

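The tub hangs level, 8.9 N: it is the full one; the light tub stands at side (338,158). Carry it over the tray.

send_rows:
  targets: "-3 15 0 0 255;-7 40 0 1 255;-12 70 0 1 255;-17 100 0 2 255;-22 130 0 2 255;-27 160 0 3 255;-33 190 0 3 255;-38 220 0 3 255;-43 250 0 4 255;-48 280 4 4 255;-52 305 8 5 255;-55 322 10 5 255;-57 332 12 5 255;-58 337 12 5 255;-58 338 12 5 255;-58 338 12 5 255;-58 338 12 5 255"

```text
time: 17.92
ee_pos: [0.4937, 0.0243, 0.1707]
tcp_rot: [177.2, -0.5, -171.3]
wrist_force: [-0.1, -0.0, -8.7]
opening: 0.0129
grasp_force: 68.7
```

Run:
```python
from h import *
print(wpose()[:3,3].round(4),bot.get_obs()["wrist_force"].round(1),bot.get_obs()["opening"])
for z in(.11,.092,.09):print(delta((.493,.0245,z),188.3))
```

```text
[0.4937 0.0243 0.1707] [-0.1 -0.  -8.7] 0.012908970969418553
(array([ 0.1, -2.7, 60.6]), np.float64(0.4))
(array([-0.1, -3.5, 78.6]), np.float64(0.4))
(array([-0.1, -3.6, 80.6]), np.float64(0.4))
```

send_rows:
  targets: "0 -1 15 0 255;0 -2 35 0 255;0 -2 50 0 255;0 -3 62 0 255;0 -3 70 0 255;0 -3 74 0 255;0 -3 76 0 255;0 -3 78 0 255;0 -3 79 0 255;0 -3 79 0 255;0 -3 79 0 255"

```text
time: 19.3
ee_pos: [0.4929, 0.0255, 0.0918]
tcp_rot: [177.2, -0.5, -171.3]
wrist_force: [-0.1, -0.3, -8.5]
opening: 0.0135
grasp_force: 68.6
```

send_rows:
  targets: "0 0 0.5 0 255;0 0 1 0 255;0 0 1.5 0 255;0 0 1.5 0 255"

```text
time: 19.8
ee_pos: [0.4926, 0.0258, 0.0909]
tcp_rot: [177.1, -0.5, -171.3]
wrist_force: [-5.4, 2.4, 1.1]
opening: 0.013
grasp_force: 70.2
```

Contact. Release and back up slowly.

send_rows:
  targets: "0 0 0 0 0;0 0 0 0 0;0 0 0 0 0;0 0 0 0 0;0 0 0 0 0;0 1 -20 0 0;0 2 -60 0 0;0 4 -110 0 0;0 4 -120 0 0;0 4 -120 0 0;0 4 -120 0 0;0 4 -120 0 0"

```text
time: 21.3
ee_pos: [0.4937, 0.0238, 0.2089]
tcp_rot: [177.1, -0.7, -171.3]
wrist_force: [0.0, -0.4, -0.1]
opening: 0.0854
grasp_force: 0.0
```

Run:
```python
from h import *
im=camera("side");cv2.imwrite("pics/s4.png",im)
a=cv2.imread("pics/side0.png");d=cv2.absdiff(a,im).max(2)[128:188,300:380];print("light tub changed px",(d>40).sum(), bot.get_obs()["opening"],bot.get_obs()["wrist_force"].round(1))
```

```text
light tub changed px 1178 0.08530198802043985 [-0.2 -0.3 -0.1]
```

View pics/s4.png

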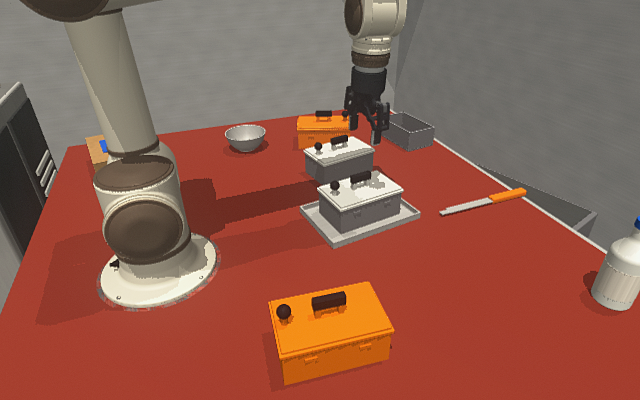

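The full tub sits flat in the middle of the tray, handle at (361,178). The light one stands in its place at about (338,155), and the gripper is clear of both.

```bash
python3 -c "
from workcell import ticket
print(ticket.job_done())"
```

```text
the job is handed in; nothing more can be done
None
```

The job is handed in, though no verdict came back: the full tub (near one, about 8.9 N when lifted) stands flat in the middle of the tray, released, and the light tub (far one, about 1.9 N at its knob) stands where it was, all in about 21 s.

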